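# Break the seal of a small reactor with the opening wedge

### The job

By its black push post, slide the blue carriage with the reactor along its rails, from the hotplate towards the ledge, until it clicks into the opening station, where the lug on the reactor's head is in line with the ledge. Then take the opening wedge by its orange grip, lay it flat on the ledge, thin end towards the reactor, and push it straight in under the lug until the loosened head just lifts off the vessel, about 3 mm at the lug. Finish like that, still gripping the wedge so that it alone holds the head up, with the cup, the spanner and the support cage left where they stand.

Things in the scene. Friction and masses are not known exactly. Their poses are not given: they have to be found in the camera images.
- slide_base: Fixed reactor slide: aluminium plate (x -110..120, y -285..135 mm) with two rails along y, slim white hotplate at y = -160 (heating station), opening station with ledge at y = 0. Origin on the bench under the opening station's centre. x: the way the wedge is pushed, from ledge to reactor, away from the robot; y: along the rails, from heating to opening station. Yaw within 0.2 rad.
- ledge (a point): Middle of the wedge ledge's front edge (nearest the reactor), on its flat steel top, 112 mm above the bench. The ledge runs 132 mm back from it towards the robot (slide_base -x), is 60 mm wide (y), fixed at the opening station; the wedge slides on it.
- carriage (a joint): Travel (m) of the blue carriage with the reactor along slide_base y: 0 over the hotplate, 0.160 opening station, 0.200 end stop. At 0.160 a spring plunger drops between two bumps and centres the carriage (pulls in over the last 4 mm or so; some 7 N to enter or leave). Elsewhere about 2 N of friction.
- post (a point): Top centre of the carriage's black upright push post: round, 16 mm diameter, 63 mm tall, top 115 mm above the bench; the carriage's plate under it is 52 mm above the bench. It stands 90 mm nearer the robot (slide_base -x) and 110 mm behind (-y) the reactor's axis.
- lug (a point): Middle of the lower front edge of the steel lug (32 mm wide, 12 mm thick, yellow mark on top) at the front of the reactor's head, 66 mm before the reactor's axis. Head down: 118 mm above the bench, 6 mm above the ledge's top; the slot below it is 33 mm deep. At the opening station it reaches 8 mm over the ledge's front edge. It rises as the head lifts.
- head (a joint): Angle (rad) of the reactor's head (about 1.3 kg: flange plate 110 mm across, red stirrer drive up to 252 mm above the bench, gauge, valve) on its rear hinge, 136 mm behind the lug: 0 = down on the vessel, grows as the front lifts; 0.01 rad = 1.36 mm at the lug. It falls back when nothing holds it up. Its bolts are already let down.
- wedge: Opening wedge on its flat underside, origin in the underside's middle: polished steel blade 110 mm long (x), 28 wide (y). Thin end at x = +55 mm, 3 mm thick; the top climbs evenly to 15 mm thick at x = +15 (3 mm per 10 mm), then flat to x = -55. Upright orange grip 36 long (x), 18 wide (y), 15 to 60 mm above the underside, centred at x = -25. 0.28 kg.
- wedge_grip (a point): Middle of the orange grip, 40 mm above the wedge's underside, 25 mm behind its origin, 80 mm behind the thin end.
- cup: Bystander: open steel cup, 64 mm across, 75 mm tall; origin under its centre.
- spanner: Bystander: steel spanner, 150 mm long, lying on the bench.
- cage: Bystander: steel support cage of two rings on three posts, 76 mm across, 83 mm tall; origin under its centre.

How it is judged (in metres and radians):
On the way, in this order (a step that is already met when the one before it is completed fails the run):
1. the carriage stands in the opening station's detent, head still down (value of joint carriage between 0.156 and 0.164 m and value of joint head below 0.005 rad), for 0.2 s.
2. the wedge lifts the head just off the vessel (contact force between wedge and head above 2 N and value of joint head between 0.011 and 0.0445 rad), for 0.2 s.
At the end, for the whole second after the job is handed in: Carriage within 4 mm of the opening station; head raised 1.5 to 6 mm at the lug, resting on the wedge with over 2 N, untouched by the robot; the wedge lies flat and still on the ledge, gripped with over 2 N; cup, spanner and cage within 30 mm of where they stood (all of step 2 and value of joint carriage between 0.156 and 0.164 m and contact force between the fingers and wedge above 2 N and contact force between each of the arm, the fingers and head below 0.5 N and height (world z) of wedge between 0.105 and 0.118 m and angle between wedge's own z axis and vertical below 0.12 rad and linear speed of wedge below 0.01 m/s and distance of each of cup, spanner, cage from where it was at the start of the episode below 0.03 m); the arm keeps its last pose, push and grip.
It fails at once if the head is prised or swung open by more than 8 mm at the lug (value of joint head above 0.06 rad).
It fails at once if the cup, the spanner or the cage is shoved away (distance of any of cup, spanner, cage from where it was at the start of the episode above 0.03 m).
It also fails if it takes over 72 s, if anything falls off the work surface, if the arm or the gripper's body presses on something with over 40 N, if the wrist force passes 120 N, or if a joint passes its speed limit or range.

### The arm

A 6-joint arm with a two-finger parallel gripper is mounted at the origin on the work surface. World frame = base frame: x ahead of the robot, y to its left, z up, the work surface at z = 0. Lengths are in mm, angles in degrees, forces in N, time in s.
With the tool pointing down it reaches from about 350 to 850 mm from the base axis. Payload 8.1 kg.
Tool frame: the origin (TCP) lies at the very end of the fingers, on their centre line; the grasp point (between the pads) lies 19 mm behind it; z points along the fingers, y is the line along which they close (so a half turn about z gives the same grasp; the last joint's range is limited). The gripper opens to 85 mm and grips with 20 to 120 N. Pads are 22 mm wide; open, the fingers measure 114 mm over their backs; the gripper's body (76 mm by 85 mm) begins 54 mm behind the grasp point. The pads swing forward as they close: fully open they stand 13 mm farther back than shut.
Start: joints at [60.138, 7.471, 85.268, -0, 87.261, -4.893], TCP at [253.261, 543.934, 209.592] pointing down, gripper open.
Joint ranges: [-169.43, 169.43], [-51.17, 129.36], [1.28, 143.12], [-76.62, 256.62], [0, 156.53], [-152.29, 152.29]. Speed limits (degrees/s): [136.94, 136.94, 159.86, 180, 180, 180].

### API

Orientations are given as [roll, pitch, yaw] about the fixed x, y, z axes, in that order (R = Rz(yaw) Ry(pitch) Rx(roll)).
In Python, from bench import * gives the robot as it stands.
- The arm moves only by the tool play_rows, never from a script. Its argument "increments" is a list of rows, each a list of 3 entries, a list of its own where there are three numbers: the gripper's target within -1 to 1 (fully open at 1, half-way at 0, shut at -1), then the shift along the tool's x, y, z in mm, then the turn about the tool's z in rad. A call has 1 to 12 rows; each row shifts and turns the commanded pose from where the row before left it, along the tool's axes as they then stand; what a row does not reach is not made up. A row lasts 1/12 s, in which the tool goes at most 41.7 mm and 7.16 degrees, less where a joint would pass 70% of its speed; a pose out of reach is approached as far as the arm can. A call is refused whole if a number of a shift passes 41.7 or a number of a turn 0.125, either way. A call with a gripper value outside its range is refused whole. The fingers move at their own pace and stop on an object; "force" is the grip in N (left out, the last holds). Time passes only in rows, so rows that do not move let the fingers close. It gives the time, the measured TCP pose, the force, the opening and the grip force at its end, in the units of the state.
- sense(): the state, without advancing time (a new reading comes with each control period).
- snapshot(name): name is "scene" or "side" or "wrist"; returns a dict with "color" (384x512x3 uint8, red, green, blue), "intrinsics" (3x3 intrinsics, pixels), "world_from_camera" (4x4, takes a point from camera to world coordinates). Camera axes: x right, y down, z forward; pixel columns grow to the right and rows downward; lengths in mm; the calibration is good to about 2 mm. The wrist camera is an equidistant fisheye: a pixel r from the principal point sees the ray r / f radians off the axis. A picture is of the moment at which its call begins. There is no depth.
- hand_in(): hands the job in; it is judged then, once.
Trained networks look in a picture, given as the dict that the camera call returned (one of the last four; its "shot" number tells which), for a name from the list of things; names that differ only in an ending like _2 or _b are one class to them, and where a whole thing is asked for, a point or a joint stands for the part that bears it (a point fixed in the world has none). Each returns a list of dicts, best first, with "p" (0 to 1); they miss things now and then, are a little off and sometimes report something else, mostly with a low value. They report only what shows in the picture. A call takes as long as a camera call.
- find_in(query, picture): "xyz" ([x, y, z] in mm, in the coordinates of the camera as it stood for that picture, good to about 4 mm: the middle of the surface that is visible of it).
- regions_of(query, picture): "mask" (384x512 bool, what is visible of it).
- pinpoint(query, picture): "xyz" ([x, y, z] in mm, in the coordinates of the camera as it stood for that picture, good to about 4 mm: a listed point, or the origin of a listed thing).
The state is a dict: "time": time; "joint_pos": joint angles; "qd": joint speeds; "joint_efforts": joint torques, N m; "tool_pos": TCP position; "tcp_rot": TCP orientation; "ft_force": force on the tool from outside, world axes, zero at the start; "wrist_torque": the same for the moment, N m; "finger_gap": finger opening in mm; "grip_force": force on a finger pad.
Only numpy, scipy, OpenCV 4.12 (cv2) and the standard library are available. Lean on these libraries where they do the work, as an engineer would, in place of code of your own. Each camera call takes 0.05 s, during which the arm holds its last target. There are 200 camera calls.

## Working session

There is one attempt and no reset: what is moved stays moved. The work goes in short steps, Python scripts to look and compute and a tool call to move; the robot and the scene stay as the last step left them, time stands still between calls to the robot, and variables do not carry over. Pictures are saved under pics/ and viewed, at most 10 in all, crops included, and the job is handed in when it is done.

Besides the shell and the picture viewer there is one more tool, called after ">>>" in YAML: its name, and indented under it one key for each argument. play_rows: Moves the arm, as the interface text tells. Its arguments: {"type":"object","properties":{"increments":{"type":"array","items":{"type":"array"}},"force":{"type":"number"}},"required":["increments"]}

```bash
mkdir -p pics; cat > h.py <<'E'
from bench import *
import numpy as np, cv2
def W(p,x):
    T=np.array(p["world_from_camera"]); return (T@np.r_[x,1])[:3]
def pp(q,p,n=2):
    for d in pinpoint(q,p)[:n]: print(q,'pin',round(d['p'],2),W(p,d['xyz']).round(1))
E
python3 - <<'E'
from h import *
a=snapshot("scene");b=snapshot("side")
for n,p in(("scene",a),("side",b)):
    print(n)
    for q in["slide_base","ledge","post","lug","wedge","wedge_grip","cup","spanner","cage"]: pp(q,p)
cv2.imwrite("pics/1.png",np.vstack([a["color"],b["color"]])[:,:,::-1][:, :] if 0 else cv2.resize(np.hstack([a["color"],b["color"]])[:,:,::-1],(800,300)))
s=sense();print(s)
E
```

```text
scene
slide_base pin 0.68 [621.4   9.7   0.7]
ledge pin 0.87 [564.5  16.  112. ]
ledge pin 0.58 [ 331.6 -265.    -3.1]
post pin 0.56 [ 509.9 -230.9  114.9]
lug pin 0.91 [ 544.8 -120.5  115.4]
wedge pin 0.8 [530.4 265.6  -0.7]
wedge_grip pin 0.91 [511.7 266.1  38.2]
cup pin 0.77 [706.9 305.4  -1.5]
spanner pin 0.56 [ 330.8 -267.2   -5.1]
cage pin 0.58 [ 394.9 -442.2   -1.9]
side
slide_base pin 0.71 [625.2  11.3  -4.8]
ledge pin 0.79 [567.9  18.3 112.7]
post pin 0.78 [ 514.6 -228.   113.6]
lug pin 0.59 [ 549.6 -119.8  114.9]
wedge pin 0.56 [543.5 265.4   2. ]
wedge pin 0.53 [ 397.8 -445.8    1.2]
wedge_grip pin 0.69 [516.7 267.4  37.5]
cup pin 0.83 [709.1 304.1  -3. ]
cup pin 0.48 [625.    6.4  -3.4]
spanner pin 0.82 [ 338.3 -269.9   -0.6]
cage pin 0.7 [ 3.980e+02 -4.449e+02  3.000e-01]
{'time': 1.0, 'joint_pos': array([ 6.01367913e+01,  7.47250234e+00,  8.52678778e+01,  1.98764824e-03,
        8.72617992e+01, -4.89284544e+00]), 'qd': array([-0.01257821,  0.03465828,  0.00282447,  0.02519277, -0.05018143,
        0.01822399]), 'joint_efforts': array([ 9.14914526e-04, -5.69345105e+01, -5.00867343e+01, -1.60969621e-04,
        1.40265834e-03, -5.33769423e-06]), 'tool_pos': array([253.25446782, 543.93058426, 209.57753402]), 'tcp_rot': array([-1.79997998e+02, -2.16402163e-03,  1.55029542e+02]), 'ft_force': array([-0.19987877, -0.41267129, -0.06163798]), 'wrist_torque': array([-0.05799391,  0.02141674,  0.00604904]), 'grip_force': 0.0, 'finger_gap': 85.23897626684716}
```

View pics/1.png

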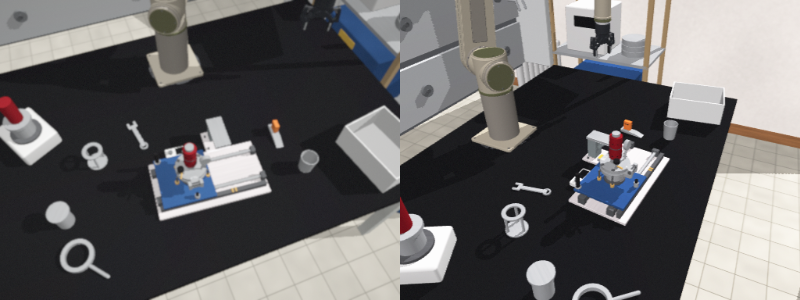

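The picture shows the reactor over the hotplate (scene about 185,165), the ledge at 215,130, and the wedge with its orange grip at 275,130. The points fit a slide yaw of about -5.5° and carriage travel of about 22 mm. I'll move above the post.

>>> play_rows:
  increments:
    - [0.2,[0,0,0],-0.115]
    - [0.2,[0,0,0],-0.115]
    - [0.2,[0,0,0],-0.11]
    - [0.2,[-14,-31,0],0]
    - [0.2,[-14,-31,0],0]
    - [0.2,[-14,-31,0],0]
    - [0.2,[-14,-31,0],0]
    - [0.2,[-14,-31,0],0]
    - [0.2,[-14,-31,0],0]
    - [0.2,[-14,-31,0],0]
    - [0.2,[-14,-31,0],0]
    - [0.2,[-14,-31,0],0]

```text
time: 2.0
tool_pos: [352.2, 252.7, 209.8]
tcp_rot: [180.0, 0.0, 174.5]
ft_force: [0.8, -0.2, 0.2]
finger_gap: 51.5
grip_force: 0.0
```

>>> play_rows:
  increments:
    - [0.2,[-14,-31,0],0]
    - [0.2,[-14,-31,0],0]
    - [0.2,[-14,-31,0],0]
    - [0.2,[-14,-31,0],0]
    - [0.2,[-14,-31,0],0]
    - [0.2,[-14,-31,0],0]
    - [0.2,[-14,-31,0],0]
    - [0.2,[-14,-31,0],0]
    - [0.2,[-14,-31,0],0]
    - [0.2,[-14,-31,0],0]
    - [0.2,[-14,-31,0],0]
    - [0.2,[-14,-31,0],0]

```text
time: 3.0
tool_pos: [484.0, -134.1, 209.8]
tcp_rot: [-180.0, 0.0, 174.5]
ft_force: [1.4, -0.5, -0.3]
finger_gap: 51.2
grip_force: 0.0
```

```bash
cat >> h.py <<'E'
from scipy.spatial.transform import Rotation as Ro
def st():
    s=sense();print('t',round(s['time'],2),'tcp',s['tool_pos'].round(1),'rot',s['tcp_rot'].round(2),'F',s['ft_force'].round(1),'gap',round(s['finger_gap'],1),'grip',round(s['grip_force'],1));return s
def to(s,x):
    R=Ro.from_euler('xyz',s['tcp_rot'],degrees=True); print('tool shift to',np.round(x,1),R.inv().apply(np.array(x)-s['tool_pos']).round(1))
E
python3 - <<'E'
from h import *
s=st()
p=snapshot("wrist")
for q in["ledge","post","lug","slide_base"]: pp(q,p)
cv2.imwrite("pics/2.png",p["color"][:,:,::-1])
d=pinpoint("post",p)
if d: to(s,W(p,d[0]["xyz"]))
E
```

```text
t 3.0 tcp [ 484.  -134.1  209.8] rot [-1.7999e+02  4.0000e-02  1.7450e+02] F [ 1.4 -0.5 -0.3] gap 51.2 grip 0.0
ledge pin 0.92 [566.4  16.6 113.3]
post pin 0.79 [ 513.4 -229.7  116.1]
post pin 0.66 [ 547.1 -120.8  115. ]
lug pin 0.6 [ 545.  -119.7  118.2]
slide_base pin 0.82 [ 6.215e+02  6.300e+00 -5.000e-01]
slide_base pin 0.71 [ 545.5 -122.8  117.4]
tool shift to [ 513.4 -229.7  116.1] [-38.4 -92.4  93.7]
```

View pics/2.png

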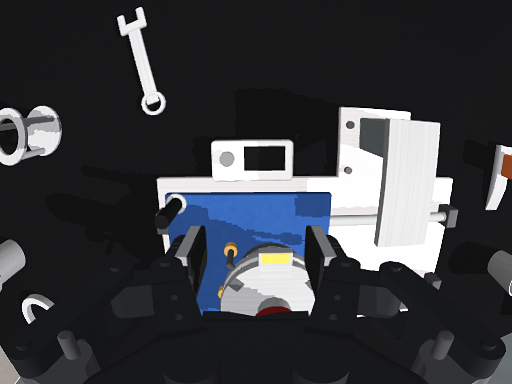

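The wrist view confirms the post (px 175,205), the ledge at 410,180 and the lug at 275,258. Next I grip the post.

>>> play_rows:
  increments:
    - [0.2,[-13,-31,0],0]
    - [0.2,[-13,-31,0],0]
    - [0.2,[-12,-30,0],0]
    - [0.2,[0,0,0],0]
    - [0.2,[0,0,33],0]
    - [0.2,[0,0,33],0]
    - [0.2,[0,0,33],0]
    - [0.2,[0,0,32],0]
    - [0.2,[0,0,0],0]
    - [-1,[0,0,0],0]
    - [-1,[0,0,0],0]
    - [-1,[0,0,0],0]
  force: 25

```text
time: 4.3
tool_pos: [514.7, -228.4, 82.0]
tcp_rot: [-179.8, 0.3, 174.6]
ft_force: [-3.7, -13.6, -2.4]
finger_gap: 15.5
grip_force: 6.2
```

>>> play_rows:
  increments:
    - [-1,[0,0,0],0]
    - [-1,[0,0,0],0]
    - [-1,[0,0,0],0]
    - [-1,[0,0,0],0]
    - [-1,[0,0,0],0]
    - [-1,[0,0,0],0]

```text
time: 4.8
tool_pos: [514.6, -228.3, 82.0]
tcp_rot: [-179.9, 0.3, 174.5]
ft_force: [-1.6, 1.4, 8.5]
finger_gap: 14.4
grip_force: 24.8
```

>>> play_rows:
  increments:
    - [-1,[0,6,0],0]
    - [-1,[0,12,0],0]
    - [-1,[0,12,0],0]
    - [-1,[0,12,0],0]
    - [-1,[0,12,0],0]
    - [-1,[0,12,0],0]
    - [-1,[0,12,0],0]
    - [-1,[0,12,0],0]
    - [-1,[0,12,0],0]
    - [-1,[0,12,0],0]
    - [-1,[0,6,0],0]
    - [-1,[0,0,0],0]

```text
time: 5.8
tool_pos: [525.6, -106.8, 81.9]
tcp_rot: [180.0, 0.2, 174.6]
ft_force: [-7.2, 3.2, 12.2]
finger_gap: 14.0
grip_force: 25.6
```

```bash
python3 - <<'E'
from h import *
st()
for n in("wrist","scene","side"):
    p=snapshot(n)
    for q in["ledge","lug","post"]: pp(q,p,1)
st()
E
```

```text
t 5.8 tcp [ 525.6 -106.8   81.9] rot [179.98   0.18 174.57] F [-7.2  3.2 12.2] gap 14.0 grip 25.6
ledge pin 0.67 [565.1  13.6 111.8]
lug pin 0.87 [554.7   2.9 116.8]
post pin 0.9 [ 524.  -108.1  118.7]
ledge pin 0.89 [566.1  16.9 112.7]
lug pin 0.75 [ 5.533e+02 -4.000e-01  1.148e+02]
ledge pin 0.56 [564.7  16.9 110. ]
lug pin 0.79 [559.8   1.2 115.9]
post pin 0.57 [ 525.4 -104.6  115.1]
t 6.4 tcp [ 525.5 -108.1   81.9] rot [-179.98    0.18  174.52] F [-5.8  2.2 11.8] gap 14.7 grip 25.6
```

>>> play_rows:
  increments:
    - [-1,[0,4,0],0]
    - [-1,[0,4,0],0]
    - [-1,[0,2,0],0]
    - [-1,[0,0,0],0]

```text
time: 6.73
tool_pos: [526.4, -98.8, 81.9]
tcp_rot: [-179.9, 0.2, 174.5]
ft_force: [-6.7, 1.8, 12.2]
finger_gap: 14.2
grip_force: 25.7
```

>>> play_rows:
  increments:
    - [-1,[0,1,0],0]
    - [-1,[0,1,0],0]
    - [-1,[0,0,0],0]

```text
time: 6.98
tool_pos: [526.5, -96.9, 81.9]
tcp_rot: [-179.9, 0.2, 174.5]
ft_force: [-7.0, 0.4, 12.6]
finger_gap: 14.7
grip_force: 25.7
```

>>> play_rows:
  increments:
    - [-1,[0,1,0],0]
    - [-1,[0,1,0],0]
    - [-1,[0,0,0],0]

```text
time: 7.23
tool_pos: [526.7, -94.6, 81.9]
tcp_rot: [-179.9, 0.2, 174.5]
ft_force: [-7.0, 2.0, 12.8]
finger_gap: 14.4
grip_force: 25.7
```

>>> play_rows:
  increments:
    - [-1,[0,1,0],0]
    - [-1,[0,1,0],0]
    - [-1,[0,0,0],0]

```text
time: 7.48
tool_pos: [526.9, -92.5, 81.9]
tcp_rot: [-179.9, 0.2, 174.5]
ft_force: [-6.5, 0.5, 12.5]
finger_gap: 15.0
grip_force: 25.7
```

>>> play_rows:
  increments:
    - [-1,[0,1,0],0]
    - [-1,[0,1,0],0]
    - [-1,[0,0,0],0]

```text
time: 7.73
tool_pos: [527.0, -91.1, 81.9]
tcp_rot: [-179.9, 0.2, 174.5]
ft_force: [-8.0, -2.3, 12.1]
finger_gap: 14.5
grip_force: 25.7
```

>>> play_rows:
  increments:
    - [-1,[0,1,0],0]
    - [-1,[0,1,0],0]
    - [-1,[0,0,0],0]

```text
time: 7.98
tool_pos: [527.1, -90.5, 81.9]
tcp_rot: [-179.8, 0.2, 174.5]
ft_force: [-8.0, -8.2, 11.7]
finger_gap: 14.3
grip_force: 25.7
```

>>> play_rows:
  increments:
    - [-1,[0,1,0],0]
    - [-1,[0,1,0],0]
    - [-1,[0,0,0],0]

```text
time: 8.23
tool_pos: [527.2, -89.2, 81.9]
tcp_rot: [-179.7, 0.2, 174.5]
ft_force: [-9.0, -10.9, 11.3]
finger_gap: 14.4
grip_force: 25.7
```

>>> play_rows:
  increments:
    - [-1,[0,1,0],0]
    - [-1,[0,0,0],0]

```text
time: 8.4
tool_pos: [527.4, -87.2, 81.9]
tcp_rot: [-179.8, 0.2, 174.5]
ft_force: [-8.1, -4.8, 12.4]
finger_gap: 14.3
grip_force: 25.7
```

>>> play_rows:
  increments:
    - [-1,[0,1,0],0]
    - [-1,[0,0,0],0]

```text
time: 8.57
tool_pos: [527.6, -85.4, 81.9]
tcp_rot: [-179.9, 0.2, 174.5]
ft_force: [-7.8, -0.6, 12.3]
finger_gap: 14.4
grip_force: 25.7
```

>>> play_rows:
  increments:
    - [-1,[0,1,0],0]
    - [-1,[0,0,0],0]

```text
time: 8.73
tool_pos: [527.7, -83.9, 81.9]
tcp_rot: [-179.9, 0.2, 174.5]
ft_force: [-6.7, 0.0, 13.1]
finger_gap: 14.1
grip_force: 25.8
```

>>> play_rows:
  increments:
    - [0.2,[0,0,0],0]
    - [0.2,[0,0,0],0]
    - [0.2,[0,0,0],0]
    - [0.2,[0,0,0],0]
    - [0.2,[0,0,0],0]
    - [0.2,[0,0,0],0]

```text
time: 9.23
tool_pos: [526.5, -83.0, 78.5]
tcp_rot: [180.0, -0.0, 174.5]
ft_force: [0.0, 0.0, -0.2]
finger_gap: 51.6
grip_force: 0.0
```

```bash
python3 - <<'E'
from h import *
st()
for n in("wrist","scene","side"):
    p=snapshot(n)
    for q in["ledge","lug","post"]: pp(q,p,1)
    if n=="wrist": cv2.imwrite("pics/3.png",p["color"][:,:,::-1])
E
```

```text
t 9.23 tcp [526.5 -83.   78.5] rot [ 1.8000e+02 -1.0000e-02  1.7452e+02] F [ 0.   0.  -0.2] gap 51.6 grip 0.0
ledge pin 0.87 [564.9  13.9 114. ]
lug pin 0.84 [559.   22.2 117.4]
post pin 0.55 [523.5 -83.1 118.8]
ledge pin 0.83 [565.7  17.2 113.7]
post pin 0.62 [523.9 -86.6 112.7]
ledge pin 0.89 [569.1  15.8 111.2]
lug pin 0.66 [563.7  29.2 117.1]
post pin 0.67 [541.5 266.7   1.1]
```

View pics/3.png

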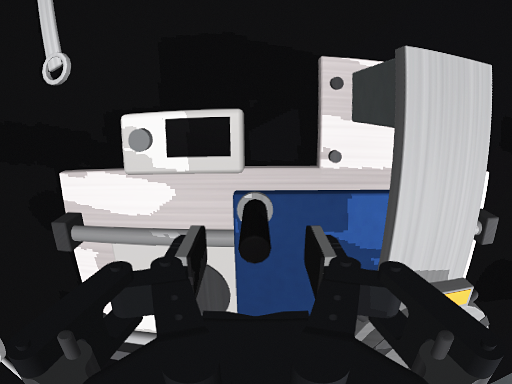

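The post (px 255,230) stands free between the fingers and the force fell to zero past the bump. I'll go up and check the alignment from above the ledge.

>>> play_rows:
  increments:
    - [0.2,[0,0,-35],0]
    - [0.2,[0,0,-35],0]
    - [0.2,[0,0,-35],0]
    - [0.2,[0,0,-35],0]
    - [0.2,[20,20,-10],0]
    - [0.2,[20,30,0],0]
    - [0.2,[20,30,0],0]
    - [0.2,[0,20,0],0]
    - [0.2,[0,0,0],0]

```text
time: 10.58
tool_pos: [475.9, 25.4, 229.0]
tcp_rot: [179.9, 0.1, 174.7]
ft_force: [0.3, -0.9, -0.4]
finger_gap: 50.8
grip_force: 0.0
```

```bash
python3 - <<'E'
from h import *
s=st()
for n in("wrist","scene","side"):
    p=snapshot(n)
    for q in["ledge","lug","post","wedge","wedge_grip"]: pp(q,p,1)
    if n=="wrist": cv2.imwrite("pics/4.png",p["color"][:,:,::-1])
E
```

```text
t 10.58 tcp [475.9  25.4 229. ] rot [1.7991e+02 6.0000e-02 1.7468e+02] F [ 0.3 -0.9 -0.4] gap 50.8 grip 0.0
ledge pin 0.71 [565.   15.  112.5]
lug pin 0.57 [557.4  22.5 114.3]
post pin 0.6 [527.3 -84.1 116.6]
wedge pin 0.75 [537.9 259.8  -2.6]
wedge_grip pin 0.98 [508.4 268.7  39.1]
ledge pin 0.84 [567.5  15.4 112.1]
lug pin 0.61 [553.3  23.  117.6]
post pin 0.66 [525.  -88.3 112.9]
wedge pin 0.56 [533.8 264.5  -2. ]
wedge_grip pin 0.93 [510.3 268.1  38. ]
ledge pin 0.89 [568.9  16.4 109.4]
lug pin 0.81 [559.6  28.8 119. ]
post pin 0.73 [543.  265.3   2.2]
wedge pin 0.44 [542.  267.8   2.4]
wedge_grip pin 0.65 [514.9 268.5  39.8]
```

View pics/4.png

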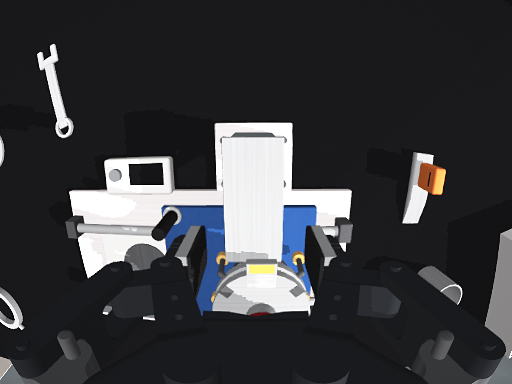

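The yellow lug mark (cols 248–277, centre 262) looks right of the ledge's centreline (224–282, centre 253). That could be an overshoot, so I'll measure it on known planes.

```bash
cat >> h.py <<'E'
def ray(p,u,v,fish):
    K=np.array(p["intrinsics"]);d=np.array([(u-K[0,2])/K[0,0],(v-K[1,2])/K[1,1],0.])
    if fish:
        r=np.hypot(d[0],d[1]);d=np.array([d[0]/r*np.sin(r),d[1]/r*np.sin(r),np.cos(r)])
    else: d[2]=1
    T=np.array(p["world_from_camera"]);return T[:3,3],T[:3,:3]@d
def onz(p,u,v,z,fish=False):
    o,d=ray(p,u,v,fish);return o+d*(z-o[2])/d[2]
E
python3 - <<'E'
from h import *
for n in("wrist","scene","side"):
    p=snapshot(n);f=n=="wrist";c=p["color"].astype(int)
    m=((c[...,0]>150)&(c[...,1]>120)&(c[...,2]<120)&(c[...,0]-c[...,2]>90)&(abs(c[...,0]-c[...,1])<70)).astype(np.uint8)
    N,l,s,ce=cv2.connectedComponentsWithStats(m)
    for i in range(1,N):
        if s[i,4]>8: print(n,'yellow',s[i],ce[i].round(1),onz(p,*ce[i],130,f).round(1))
    for d in regions_of("ledge",p)[:1]:
        mm=d["mask"];ys,xs=np.nonzero(mm);print('ledge mask',round(d['p'],2),xs.min(),xs.max(),ys.min(),ys.max())
    for q in ("post",):
        for d in regions_of(q,p)[:1]:
            ys,xs=np.nonzero(d["mask"]);print(q,d['p'],xs.min(),xs.max(),ys.min(),ys.max())
    if f:
        for u,v in((223,138),(224,255),(282,255),(284,138)): print(onz(p,u,v,112,f).round(1))
    else: cv2.imwrite(f"pics/5{n}.png",p["color"][:,:,::-1])
a=cv2.imread("pics/5scene.png")[140:270,180:370];b=cv2.imread("pics/5side.png")[150:290,190:370]
cv2.imwrite("pics/6.png",np.hstack([cv2.resize(a,(400,274)),cv2.resize(b,(400,274))]))
E
```

```text
wrist yellow [436 169  12  24 186] [441.7 180.5] [490.  218.8 130. ]
wrist yellow [220 254   9  10  46] [223.3 257.4] [548.3 -16.9 130. ]
wrist yellow [296 254   9   9  26] [298.9 257.3] [555.7  58.9 130. ]
wrist yellow [214 295   4   7  17] [215.5 298.2] [598.3 -32.7 130. ]
ledge mask 0.56 68 354 121 319
post 0.58 155 319 204 316
[432.2  -4.3 112. ]
[554.8 -18.8 112. ]
[560.7  42.9 112. ]
[437.8  53.6 112. ]
ledge mask 0.9 191 345 151 282
post 0.63 244 327 170 254
side yellow [278 174   5   4  11] [279.7 175.4] [566.4  23.  130. ]
side yellow [277 200   4   4   9] [278.3 201.7] [ 614.  -103.4  130. ]
side yellow [293 208   4   4  11] [294.4 209.5] [ 668.  -117.6  130. ]
ledge mask 0.67 216 343 144 287
post 0.96 249 333 144 239
```

View pics/6.png

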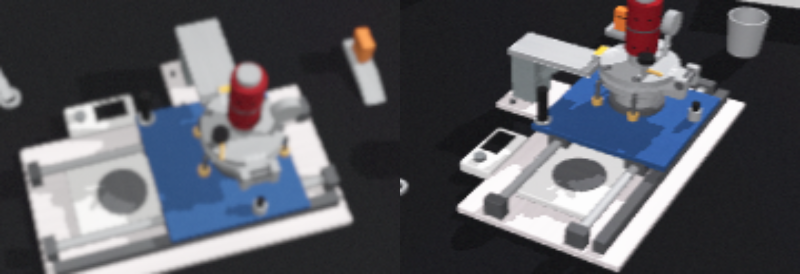

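The carriage features (midpoint col 261) sit about 8 mm past the ledge centreline, so the bump I felt was the exit bump. I'll regrip the post and pull back slowly.

>>> play_rows:
  increments:
    - [0.2,[-15,-26,0],0]
    - [0.2,[-15,-26,0],0]
    - [0.2,[-15,-26,0],0]
    - [0.2,[-15,-26,0],0]
    - [0.2,[0,0,38],0]
    - [0.2,[0,0,38],0]
    - [0.2,[0,0,38],0]
    - [0.2,[0,0,36],0]
    - [0.2,[0,0,0],0]
    - [-1,[0,0,0],0]
    - [-1,[0,0,0],0]
    - [-1,[0,0,0],0]

```text
time: 12.93
tool_pos: [528.2, -86.3, 81.8]
tcp_rot: [179.9, 0.2, 174.5]
ft_force: [-0.3, 6.0, 1.1]
finger_gap: 15.4
grip_force: 3.7
```

>>> play_rows:
  increments:
    - [-1,[0,0,0],0]
    - [-1,[0,0,0],0]
    - [-1,[0,0,0],0]
    - [-1,[0,0,0],0]

```text
time: 13.27
tool_pos: [528.1, -87.7, 81.8]
tcp_rot: [-179.9, 0.3, 174.5]
ft_force: [-2.9, -0.2, 7.5]
finger_gap: 14.5
grip_force: 25.0
```

>>> play_rows:
  increments:
    - [-1,[0,-1,0],0]
    - [-1,[0,-1,0],0]
    - [-1,[0,0,0],0]

```text
time: 13.52
tool_pos: [527.9, -89.7, 81.8]
tcp_rot: [-179.9, 0.3, 174.5]
ft_force: [-3.4, 0.7, 7.4]
finger_gap: 14.4
grip_force: 25.0
```

>>> play_rows:
  increments:
    - [-1,[0,-1,0],0]
    - [-1,[0,0,0],0]

```text
time: 13.68
tool_pos: [527.8, -90.9, 81.8]
tcp_rot: [-179.9, 0.3, 174.5]
ft_force: [-2.6, -0.9, 7.3]
finger_gap: 14.6
grip_force: 25.0
```

>>> play_rows:
  increments:
    - [-1,[0,-1,0],0]
    - [-1,[0,0,0],0]

```text
time: 13.85
tool_pos: [527.8, -91.7, 81.8]
tcp_rot: [-179.9, 0.3, 174.5]
ft_force: [-3.0, 0.2, 7.8]
finger_gap: 14.4
grip_force: 25.0
```

>>> play_rows:
  increments:
    - [-1,[0,-1,0],0]
    - [-1,[0,0,0],0]

```text
time: 14.02
tool_pos: [527.7, -92.5, 81.8]
tcp_rot: [-180.0, 0.3, 174.5]
ft_force: [-3.4, 1.9, 6.8]
finger_gap: 14.5
grip_force: 25.0
```

>>> play_rows:
  increments:
    - [-1,[0,-1,0],0]
    - [-1,[0,0,0],0]

```text
time: 14.18
tool_pos: [527.6, -93.0, 81.8]
tcp_rot: [180.0, 0.3, 174.5]
ft_force: [-2.4, 3.8, 7.3]
finger_gap: 14.9
grip_force: 25.0
```

>>> play_rows:
  increments:
    - [-1,[0,-1,0],0]
    - [-1,[0,0,0],0]

```text
time: 14.35
tool_pos: [527.6, -93.3, 81.8]
tcp_rot: [179.9, 0.3, 174.5]
ft_force: [-1.6, 7.6, 7.8]
finger_gap: 14.1
grip_force: 25.1
```

>>> play_rows:
  increments:
    - [-1,[0,-1,0],0]
    - [-1,[0,0,0],0]

```text
time: 14.52
tool_pos: [527.5, -93.9, 81.8]
tcp_rot: [179.9, 0.3, 174.5]
ft_force: [-2.0, 8.0, 8.5]
finger_gap: 14.4
grip_force: 25.2
```

>>> play_rows:
  increments:
    - [-1,[0,-1,0],0]
    - [-1,[0,0,0],0]

```text
time: 14.68
tool_pos: [527.5, -94.4, 81.8]
tcp_rot: [179.8, 0.3, 174.5]
ft_force: [-1.2, 11.4, 9.0]
finger_gap: 14.1
grip_force: 25.3
```

>>> play_rows:
  increments:
    - [-1,[0,-1,0],0]
    - [-1,[0,0,0],0]

```text
time: 14.85
tool_pos: [527.3, -96.1, 81.8]
tcp_rot: [179.9, 0.3, 174.6]
ft_force: [-1.9, 5.6, 8.0]
finger_gap: 14.3
grip_force: 25.1
```

Midway between the forward peak (-88.9) and the backward peak (-94.4) puts the detent centre near y = -91.7, which also agrees with the vision. I'm just past it on the back side, so I go forward again.

>>> play_rows:
  increments:
    - [-1,[0,1,0],0]
    - [-1,[0,1,0],0]
    - [-1,[0,0,0],0]

```text
time: 15.1
tool_pos: [527.4, -95.7, 81.8]
tcp_rot: [-179.9, 0.3, 174.5]
ft_force: [-3.7, 0.5, 7.4]
finger_gap: 14.5
grip_force: 25.1
```

>>> play_rows:
  increments:
    - [-1,[0,1,0],0]
    - [-1,[0,1,0],0]
    - [-1,[0,1,0],0]
    - [-1,[0,0.3,0],0]
    - [-1,[0,0,0],0]
    - [-1,[0,0,0],0]
    - [-1,[0,0,0],0]

```text
time: 15.68
tool_pos: [527.7, -92.5, 81.8]
tcp_rot: [-179.9, 0.3, 174.5]
ft_force: [-2.9, 0.0, 7.5]
finger_gap: 14.3
grip_force: 25.1
```

>>> play_rows:
  increments:
    - [0.2,[0,0,0],0]
    - [0.2,[0,0,0],0]
    - [0.2,[0,0,0],0]
    - [0.2,[0,0,0],0]
    - [0.2,[0,0,-35],0]
    - [0.2,[0,0,-35],0]
    - [0.2,[0,0,-35],0]
    - [0.2,[0,0,-35],0]
    - [0.2,[20,25,-10],0]
    - [0.2,[20,30,0],0]
    - [0.2,[20,30,0],0]
    - [0.2,[0,20,0],0]

```text
time: 16.68
tool_pos: [473.9, 20.6, 229.1]
tcp_rot: [180.0, -0.0, 174.5]
ft_force: [-0.3, 0.6, 0.1]
finger_gap: 51.4
grip_force: 0.0
```

>>> play_rows:
  increments:
    - [0.2,[0,0,0],0]
    - [0.2,[0,0,0],0]
    - [0.2,[0,0,0],0]

```text
time: 16.93
tool_pos: [476.2, 18.2, 228.6]
tcp_rot: [-180.0, 0.0, 174.5]
ft_force: [-0.1, 0.4, -0.1]
finger_gap: 51.4
grip_force: 0.0
```

```bash
python3 - <<'E'
from h import *
s=st()
p=snapshot("wrist")
for q in["ledge","lug","post","wedge","wedge_grip"]: pp(q,p,1)
cv2.imwrite("pics/7.png",cv2.resize(p["color"][180:330,150:350,::-1],(800,600),interpolation=cv2.INTER_CUBIC))
E
```

```text
t 16.93 tcp [476.2  18.2 228.6] rot [-179.98    0.    174.54] F [-0.1  0.4 -0.1] gap 51.4 grip 0.0
ledge pin 0.77 [566.   16.1 111.9]
lug pin 0.91 [557.4  13.3 117.2]
post pin 0.79 [527.5 -92.  117.4]
wedge pin 0.65 [533.6 263.5  -1.9]
wedge_grip pin 0.92 [510.1 266.2  43.3]
```

View pics/7.png

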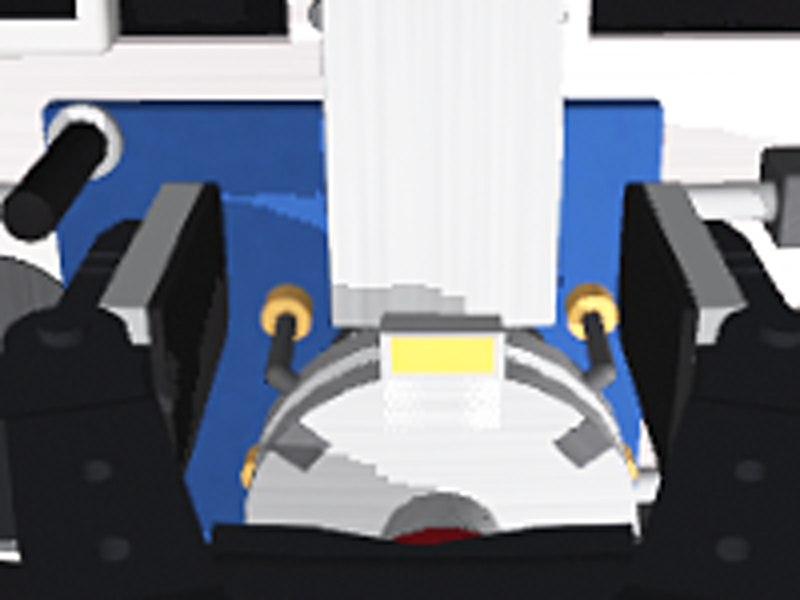

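The lug (centre 443 in the crop) and the ledge (330–557, centre 443) are now aligned, so the carriage is in the detent. Next is the wedge.

>>> play_rows:
  increments:
    - [0.2,[-1,31,0],0]
    - [0.2,[-1,31,0],0]
    - [0.2,[-1,31,0],0]
    - [0.2,[-1,31,0],0]
    - [0.2,[-1,31,0],0]
    - [0.2,[-1,31,10],0]
    - [0.2,[-2,32,14],0]
    - [0.2,[-2,32,14],0]
    - [0.2,[0,0,0],0]
    - [0.2,[0,0,0],0]
    - [0.2,[0,0,0],0]

```text
time: 18.15
tool_pos: [509.9, 266.0, 190.4]
tcp_rot: [-180.0, -0.0, 174.5]
ft_force: [0.7, -0.2, 1.0]
finger_gap: 51.3
grip_force: 0.0
```

```bash
python3 - <<'E'
from h import *
s=st()
p=snapshot("wrist")
for q in["wedge","wedge_grip"]: pp(q,p,2)
for q in["wedge"]:
    for d in regions_of(q,p)[:2]:
        ys,xs=np.nonzero(d["mask"]);print(q,round(d['p'],2),xs.min(),xs.max(),ys.min(),ys.max(),xs.size)
c=p["color"].astype(int);o=((c[...,0]>120)&(c[...,0]-c[...,2]>90)&(c[...,1]<c[...,0]*.75)).astype(np.uint8)
N,l,t,ce=cv2.connectedComponentsWithStats(o);print(t[1:][t[1:,4]>60],ce[1:][t[1:,4]>60])
cv2.imwrite("pics/8.png",p["color"][:,:,::-1])
E
```

```text
t 18.15 tcp [509.9 266.  190.4] rot [-1.7996e+02 -3.0000e-02  1.7452e+02] F [ 0.7 -0.2  1. ] gap 51.3 grip 0.0
wedge pin 0.92 [536.8 262.8  -4.4]
wedge pin 0.46 [618.9  10.2   1.2]
wedge_grip pin 0.86 [506.2 267.3  43.6]
wedge 0.65 244 270 143 230 2020
[[249 155  18  40 213]
 [  0 348  19  36 380]] [[254.78873239 168.36619718]
 [  7.21052632 369.11052632]]
```

View pics/8.png

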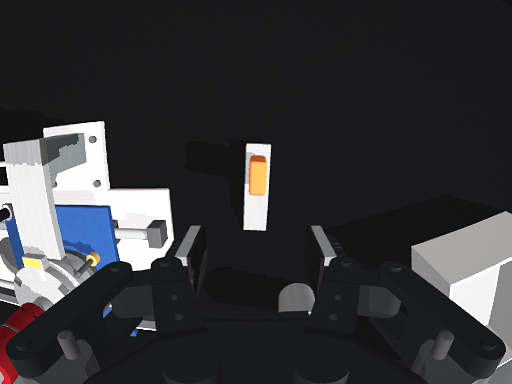

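The wedge lies with its grip at px (258,175), blade from row 144 (thick end, near the robot) to row 230 (thin end). I compute its axis.

```bash
python3 - <<'E'
from h import *
s=st();p=snapshot("wrist")
a=onz(p,246.5,144,15,True);b=onz(p,270.5,145,15,True);c=onz(p,244,230,3,True);d=onz(p,267,230,3,True)
print(a.round(1),b.round(1),c.round(1),d.round(1))
m0=(a+b)/2;m1=(c+d)/2;v=m1-m0;u=v/np.hypot(v[0],v[1]);print('len',np.hypot(v[0],v[1]),'yaw',np.degrees(np.arctan2(v[1],v[0])))
g=m0+u*30;print('grip',g)
t1=onz(p,258,157,60,True);t2=onz(p,258,195,60,True);print('grip top ends z60',t1,t2)
t3=onz(p,250,180,60,True);t4=onz(p,266,180,60,True);print(t3,t4)
E
```

```text
t 18.35 tcp [510.6 265.5 191.6] rot [1.7997e+02 8.0000e-02 1.7442e+02] F [ 0.4 -1.1  1.1] gap 51.2 grip 0.0
[481.2 258.5  15. ] [485. 286.  15.] [592.2 243.2   3. ] [595.1 272.8   3. ]
len 111.45174103045413 yaw -7.352820364052135
grip [512.87225769 268.38603961  11.76990241]
grip top ends z60 [490.5864756  270.47396117  60.        ] [530.39622725 266.66550533  60.        ]
[513.59931878 260.00371618  60.        ] [515.20150906 276.384706    60.        ]
```

>>> play_rows:
  increments:
    - [0.2,[-1,2,33],0]
    - [0.2,[0,0,33],0]
    - [0.2,[0,0,33],0]
    - [0.2,[0,0,33],0]
    - [0.2,[0,0,25],0]
    - [0.2,[0,0,9],0]
    - [0.2,[0,0,0],0]
    - [-1,[0,0,0],0]
    - [-1,[0,0,0],0]
    - [-1,[0,0,0],0]
    - [-1,[0,0,0],0]
    - [-1,[0,0,0],0]
  force: 70

```text
time: 19.4
tool_pos: [513.2, 269.0, 27.6]
tcp_rot: [179.9, 0.2, 174.5]
ft_force: [-0.4, -1.8, 7.3]
finger_gap: 15.9
grip_force: 68.5
```

>>> play_rows:
  increments:
    - [-1,[0,0,0],0]
    - [-1,[0,0,0],0]
    - [-1,[0,0,0],0]
    - [-1,[0,0,0],0]

```text
time: 19.73
tool_pos: [513.2, 269.0, 27.6]
tcp_rot: [179.9, 0.2, 174.5]
ft_force: [-1.1, -1.8, 7.3]
finger_gap: 16.2
grip_force: 68.5
```

>>> play_rows:
  increments:
    - [-1,[0,0,-10],0]
    - [-1,[0,0,-30],0]
    - [-1,[0,0,-32],0]
    - [-1,[0,0,-32],0]
    - [-1,[0,0,-32],0]
    - [-1,[0,0,-28],0]
    - [-1,[4,-30,0],0]
    - [-1,[4,-30,0],0]
    - [-1,[4,-30,0],0]
    - [-1,[4,-30,0],0]
    - [-1,[4,-30,0],0]
    - [-1,[4,-30,0],0]

```text
time: 20.73
tool_pos: [469.4, 90.3, 189.6]
tcp_rot: [180.0, 0.1, 174.5]
ft_force: [0.5, -0.3, -1.8]
finger_gap: 15.8
grip_force: 68.6
```

>>> play_rows:
  increments:
    - [-1,[4,-30,0],0]
    - [-1,[4,-25,0],0]
    - [-1,[2,-12,0],0]
    - [-1,[0,0,0],0]
    - [-1,[0,0,0],0]
    - [-1,[0,0,0],0]

```text
time: 21.23
tool_pos: [453.9, 26.3, 189.2]
tcp_rot: [180.0, 0.1, 174.5]
ft_force: [0.2, -0.3, -2.7]
finger_gap: 15.9
grip_force: 68.7
```

```bash
python3 - <<'E'
from h import *
s=st();p=snapshot("wrist")
for q in["wedge","wedge_grip","ledge","lug"]: pp(q,p,1)
cv2.imwrite("pics/9.png",cv2.resize(p["color"][60:360,60:460,::-1],(800,600),interpolation=cv2.INTER_CUBIC))
for n in("scene","side"):
    p=snapshot(n)
    for q in["wedge","wedge_grip","ledge","lug"]: pp(q,p,1)
E
```

```text
t 21.23 tcp [453.9  26.3 189.2] rot [1.7997e+02 5.0000e-02 1.7451e+02] F [ 0.2 -0.3 -2.7] gap 15.9 grip 68.7
wedge pin 0.62 [478.4  18.6 159.1]
wedge_grip pin 0.65 [447.1  27.8 203.2]
ledge pin 0.55 [566.7  16.4 111.2]
lug pin 0.67 [553.9  14.6 118.9]
wedge pin 0.69 [555.3  15.7 117.1]
wedge_grip pin 0.55 [451.5  24.5 197.9]
ledge pin 0.72 [566.1  15.8 112.2]
lug pin 0.79 [555.9  16.3 117. ]
wedge pin 0.74 [481.2  22.7 163. ]
wedge_grip pin 0.71 [456.5  21.2 201.6]
ledge pin 0.55 [569.9  16.2 111.7]
lug pin 0.75 [560.   16.1 114.9]
```

View pics/9.png

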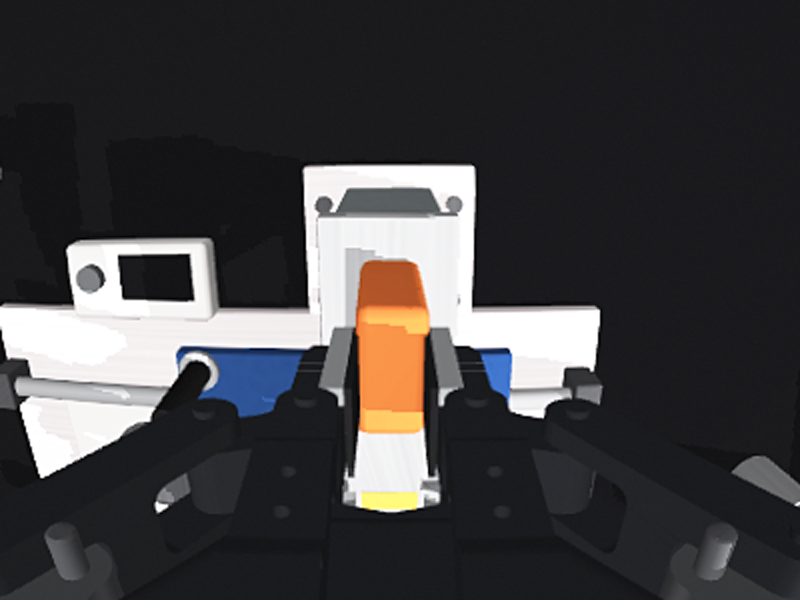

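The grip is centred and the wedge straight; wedge (col 392) and lug mark (col 390) line up. Now I lower it onto the ledge.

>>> play_rows:
  increments:
    - [-1,[0,0,15],0]
    - [-1,[0,0,18],0]
    - [-1,[0,0,10],0]
    - [-1,[0,0,3],0]
    - [-1,[0,0,0],0]
    - [-1,[0,0,0],0]

```text
time: 22.48
tool_pos: [453.8, 25.6, 143.1]
tcp_rot: [-180.0, 0.0, 174.5]
ft_force: [0.4, 0.2, -2.7]
finger_gap: 15.8
grip_force: 68.7
```

>>> play_rows:
  increments:
    - [-1,[0,0,1],0]
    - [-1,[0,0,1],0]
    - [-1,[0,0,0],0]

```text
time: 22.73
tool_pos: [454.0, 25.7, 141.1]
tcp_rot: [180.0, 0.1, 174.5]
ft_force: [0.6, -1.0, -3.0]
finger_gap: 15.9
grip_force: 68.7
```

>>> play_rows:
  increments:
    - [-1,[0,0,1],0]
    - [-1,[0,0,1],0]
    - [-1,[0,0,0],0]

```text
time: 22.98
tool_pos: [453.9, 25.6, 139.6]
tcp_rot: [-180.0, 0.0, 174.5]
ft_force: [-3.8, -0.6, 5.3]
finger_gap: 15.9
grip_force: 69.6
```

>>> play_rows:
  increments:
    - [-1,[-3,0,0],0]
    - [-1,[-5,0,0],0]
    - [-1,[-5,0,0],0]
    - [-1,[-5,0,0],0]
    - [-1,[-2,0,0],0]
    - [-1,[0,0,0],0]

```text
time: 23.48
tool_pos: [474.6, 23.8, 139.6]
tcp_rot: [180.0, 0.1, 174.5]
ft_force: [-0.9, 0.3, 4.3]
finger_gap: 16.0
grip_force: 69.5
```

>>> play_rows:
  increments:
    - [-1,[-2,0,0],0]
    - [-1,[-2,0,0],0]
    - [-1,[-2,0,0],0]
    - [-1,[0,0,0],0]

```text
time: 23.82
tool_pos: [480.3, 23.2, 139.6]
tcp_rot: [180.0, 0.1, 174.5]
ft_force: [-2.5, -0.3, 4.9]
finger_gap: 16.2
grip_force: 69.6
```

```bash
python3 - <<'E'
from h import *
s=st();p=snapshot("wrist")
for q in["wedge","wedge_grip","ledge","lug"]: pp(q,p,1)
cv2.imwrite("pics/10.png",p["color"][:,:,::-1])
p=snapshot("side");cv2.imwrite("pics/10b.png",cv2.resize(p["color"][120:240,200:360,::-1],(800,600),interpolation=cv2.INTER_CUBIC))
E
```

```text
t 23.82 tcp [480.3  23.2 139.6] rot [1.7999e+02 7.0000e-02 1.7451e+02] F [-2.5 -0.3  4.9] gap 16.2 grip 69.6
wedge pin 0.68 [505.9  20.7 109.4]
wedge_grip pin 0.89 [473.6  21.4 154.4]
ledge pin 0.94 [568.3  17.4 115. ]
lug pin 0.76 [557.5  15.1 118. ]
```

View pics/10b.png

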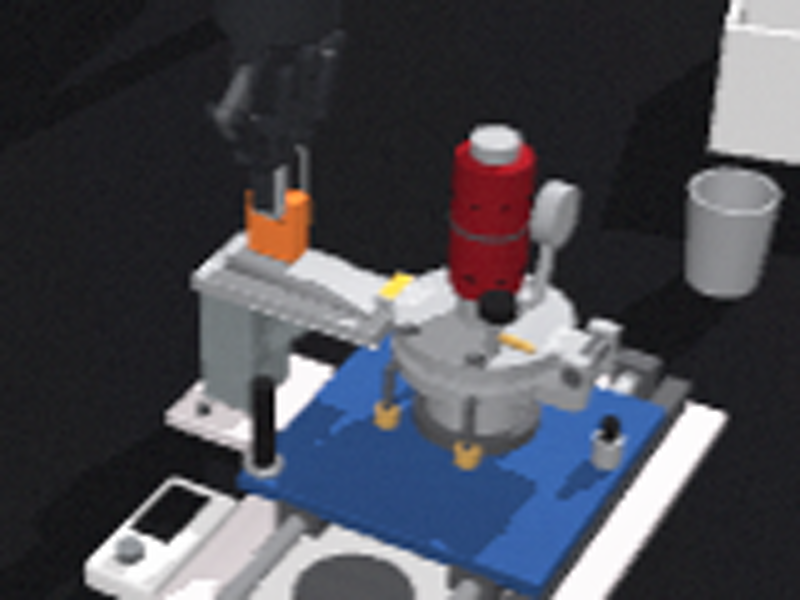

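The wedge lies flat on the ledge with its thin end just short of the lug (crop 385,300). I push in slowly and watch the force.

>>> play_rows:
  increments:
    - [-1,[-2,0,0],0]
    - [-1,[-2,0,0],0]
    - [-1,[0,0,0],0]

```text
time: 24.37
tool_pos: [484.2, 22.9, 139.6]
tcp_rot: [180.0, 0.1, 174.5]
ft_force: [-2.7, 0.8, 5.5]
finger_gap: 15.7
grip_force: 69.6
```

>>> play_rows:
  increments:
    - [-1,[-1,0,0],0]
    - [-1,[-1,0,0],0]
    - [-1,[0,0,0],0]

```text
time: 24.62
tool_pos: [486.0, 22.7, 139.6]
tcp_rot: [180.0, 0.1, 174.5]
ft_force: [-3.7, 0.1, 5.0]
finger_gap: 15.8
grip_force: 69.8
```

>>> play_rows:
  increments:
    - [-1,[-1,0,0],0]
    - [-1,[-1,0,0],0]
    - [-1,[0,0,0],0]

```text
time: 24.87
tool_pos: [488.0, 22.5, 139.6]
tcp_rot: [180.0, 0.1, 174.5]
ft_force: [-4.5, 1.1, 6.2]
finger_gap: 15.9
grip_force: 69.7
```

>>> play_rows:
  increments:
    - [-1,[-1,0,0],0]
    - [-1,[-1,0,0],0]
    - [-1,[0,0,0],0]

```text
time: 25.12
tool_pos: [489.4, 22.3, 139.6]
tcp_rot: [180.0, -0.0, 174.5]
ft_force: [-7.6, 0.1, 8.2]
finger_gap: 16.0
grip_force: 70.1
```

>>> play_rows:
  increments:
    - [-1,[-1,0,0],0]
    - [-1,[-1,0,0],0]
    - [-1,[0,0,0],0]

```text
time: 25.37
tool_pos: [490.0, 22.2, 139.6]
tcp_rot: [-180.0, -0.2, 174.5]
ft_force: [-15.9, 0.6, 15.4]
finger_gap: 15.9
grip_force: 70.8
```

>>> play_rows:
  increments:
    - [-1,[-1,0,0],0]
    - [-1,[-1,0,0],0]
    - [-1,[0,0,0],0]

```text
time: 25.62
tool_pos: [491.0, 22.1, 139.6]
tcp_rot: [-180.0, -0.3, 174.5]
ft_force: [-22.6, 1.4, 20.0]
finger_gap: 15.9
grip_force: 71.3
```

>>> play_rows:
  increments:
    - [-1,[-1,0,0],0]
    - [-1,[-1,0,0],0]
    - [-1,[0,0,0],0]

```text
time: 25.87
tool_pos: [493.0, 22.0, 139.6]
tcp_rot: [-180.0, -0.3, 174.5]
ft_force: [-21.5, 0.6, 19.3]
finger_gap: 15.8
grip_force: 71.3
```

>>> play_rows:
  increments:
    - [-1,[-1,0,0],0]
    - [-1,[-1,0,0],0]
    - [-1,[0,0,0],0]

```text
time: 26.12
tool_pos: [495.0, 21.8, 139.6]
tcp_rot: [-180.0, -0.3, 174.5]
ft_force: [-21.3, -0.2, 19.2]
finger_gap: 15.9
grip_force: 71.3
```

>>> play_rows:
  increments:
    - [-1,[-1,0,0],0]
    - [-1,[-1,0,0],0]
    - [-1,[-1,0,0],0]
    - [-1,[-1,0,0],0]
    - [-1,[-1,0,0],0]
    - [-1,[-1,0,0],0]
    - [-1,[0,0,0],0]
    - [-1,[0,0,0],0]
    - [-1,[0,0,0],0]
    - [-1,[0,0,0],0]

```text
time: 26.95
tool_pos: [501.1, 21.2, 139.7]
tcp_rot: [-180.0, -0.3, 174.5]
ft_force: [-20.4, 1.4, 19.7]
finger_gap: 16.1
grip_force: 71.3
```

```bash
python3 - <<'E'
from h import *
s=st()
for n in("wrist","scene","side"):
    p=snapshot(n)
    for q in["wedge","wedge_grip","ledge","lug"]: pp(q,p,1)
    if n=="wrist": cv2.imwrite("pics/11.png",cv2.resize(p["color"][150:330,140:380,::-1],(800,600),interpolation=cv2.INTER_CUBIC))
E
```

```text
t 26.95 tcp [501.1  21.2 139.7] rot [-179.99   -0.29  174.53] F [-20.4   1.4  19.7] gap 16.1 grip 71.3
wedge pin 0.9 [524.7  16.3 109.2]
wedge_grip pin 0.94 [495.7  21.  153.4]
ledge pin 0.58 [563.1  14.6 113. ]
lug pin 0.9 [557.1  14.3 118.6]
wedge pin 0.62 [522.2  16.9 113.8]
wedge_grip pin 0.49 [501.   20.3 153. ]
ledge pin 0.7 [705.6 307.7   1.2]
lug pin 0.55 [557.7  13.9 118.5]
wedge pin 0.75 [528.3 -91.7 114.2]
wedge_grip pin 0.69 [505.9  21.2 152.1]
ledge pin 0.66 [567.2  15.4 109.5]
lug pin 0.66 [559.2  18.1 118.3]
```

View pics/11.png

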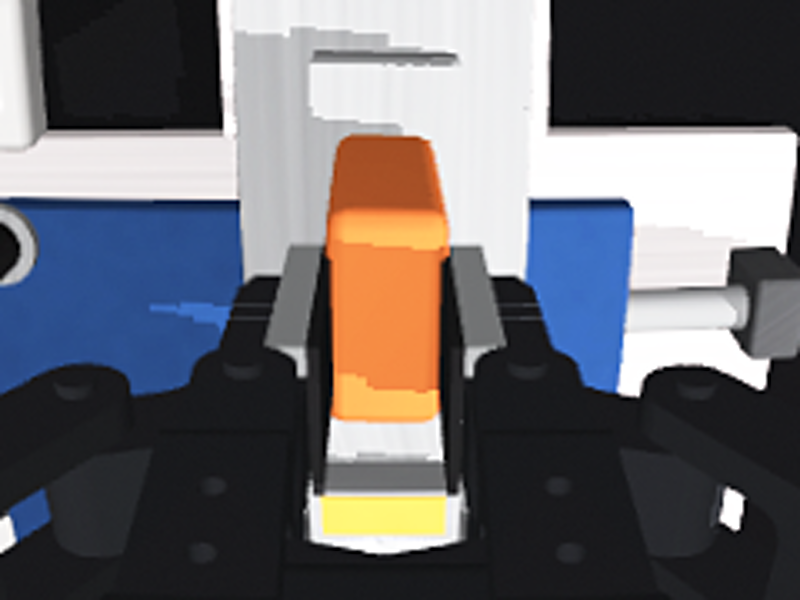

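The force plateau and the geometry agree on a lift of about 3.2 mm, and the wedge moved together with the tool. Handing in.

```bash
python3 -c "
from bench import *
print(hand_in())"
```

```text
the job is handed in; nothing more can be done
None
```

I handed the job in with the carriage in the opening station's detent and the gripped wedge under the lug, holding the head up by about 3.2 mm; `hand_in()` gave no verdict. The lift comes from how far I pushed the wedge past contact and from the geometry, not from a direct measurement. On the first push I overshot the station by about 8 mm, then pulled the carriage back into the detent.

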